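# Batch-weigh rock billets and tip them into the empty tray

### The arm

A 6-joint arm with a two-finger parallel gripper is mounted at the origin on the work surface. World frame = base frame: x ahead of the robot, y to its left, z up, the work surface at z = 0. Lengths are in m, angles in rad, forces in N, time in s.
With the tool pointing down it reaches from about 0.375 to 0.975 m from the base axis. Payload 3.8 kg.
Tool frame: the origin (TCP) lies midway between the tips of the shut fingers; the grasp point (between the pads) lies 19 mm behind it; z points along the fingers, y is the line along which they close (so a half turn about z gives the same grasp; the last joint's range is limited). The gripper opens to 85 mm and grips with 20 to 120 N. Pads are 22 mm wide; open, the fingers measure 114 mm over their backs; the gripper's body (76 mm by 85 mm) begins 54 mm behind the grasp point. The pads swing forward as they close: fully open they stand 13 mm farther back than shut.
Start: joints at [1.116, 0.264, 1.604, -0, 1.274, -0.037], TCP at [0.274, 0.617, 0.204] pointing down, gripper open.
Joint ranges: [-2.63, 2.63], [-0.94, 2.18], [0.31, 2.57], [-1.31, 4.45], [0, 2.66], [-2.55, 2.55]. Speed limits (rad/s): [2.57, 2.57, 3.14, 3.14, 3.14, 3.14].

### API

Orientations are given as a 3x3 rotation matrix whose columns are the frame's x, y, z axes.
In Python, from bench import bot, claw, capture gives the robot as it stands. Calls block until the motion is done:
- bot.movep(position, orientation): joint-space move of the TCP to a pose.
- bot.line_to(position, rotation=None, v=0.15): straight line of the TCP; rotation=None keeps the orientation; v is the mean speed in m/s.
- bot.move_j(angles): joint-space move.
- claw.ungrasp() and claw.grab(): open the fingers fully, or close them until they stop; the grip force is fixed at half the most.
- bot.dwell(seconds).
- bot.inverse_kinematics(position, orientation): joint angles nearest the present ones, or None.
- capture(name): name is "scene" or "top" or "wrist"; returns a dict with "color" (480x640x3 uint8, blue, green, red), "z_map" (480x640 float32, m along the optical axis (not along the pixel's ray), 0 where there is no reading), "fx", "fy", "cx", "cy" (pixels), "eye" and "attitude" of the camera in the world; the wrist camera has in their place "hand_eye" (4x4, takes a point from camera to tool coordinates, whose origin is the TCP and whose axes are the flange's). Camera axes: x right, y down, z forward; pixel columns grow to the right and rows downward; lengths in m; the calibration is good to about 2 mm. A picture is of the moment at which its call begins: read the wrist's pose just before it.
A pose or a line that the arm cannot do raises bot.Unreachable and nothing moves.
- bot.finish_job(): hands the job in; it is judged then, once.
Readings, each from a call of its own:
- bot.read_time(): time.
- bot.read_joint_pos(): joint angles.
- bot.read_joint_vel(): joint speeds.
- bot.read_joint_efforts(): joint torques, N m.
- bot.read_position(): TCP position.
- bot.read_tcp_rot(): TCP orientation.
- bot.read_contact_force(): force on the tool from outside, world axes, zero at the start.
- bot.read_wrist_torque(): the same for the moment, N m.
- bot.read_finger_gap(): opening from 0.0 (shut) to 1.0 (fully open).
- bot.read_grasp_force(): force on a finger pad.
Only numpy, scipy, OpenCV 4.12 (cv2) and the standard library are available. Lean on these libraries where they do the work, as an engineer would, in place of code of your own. Each camera call takes 0.05 s, during which the arm holds its last target. There are 200 camera calls.

### The job

Weigh the new rock billets as one batch: set the weighing pan level with its lever, put every billet lying on the bench into the pan, and then press the record button on the terminal all the way down. Then tip the pan with its lever right over to its stop on the side of the tray that was empty at the start, so that all the new billets end up in that tray and not with the earlier batch, and leave the pan level again with everything else left where it was.

Things in the scene. Friction and masses are not known exactly. Their poses are not given: they have to be found in the camera images.
- station: cream platform of the weighing station, fixed; origin on the bench under its middle. Platform 190 (x) x 60 (y) x 50 mm high with a post at its front (-x) and rear end carrying the steel pan on a hinge that runs along the station's x axis, 145 mm above the bench; the two trays stand left (+y) and right (-y) of it
- pan (a joint): tilt of the steel pan about the hinge, stiff enough to stay where it is left: 0 is level (lever upright), positive tips its +y (left) lip down, negative its -y (right) lip; stops at -1.15 and 1.15 rad (66 degrees). Starts tipped to the left. The lever takes about 3 N at its grip
- pan_floor (a point): middle of the pan's floor, on its upper face, 12 mm below the hinge line (133 mm above the bench when level); turns with the pan. The pan is a shallow trough of sheet steel 160 mm (y) x 114 mm inside (x), its floor rising 7 degrees from the middle to the open lips at y = +/-80 mm (lips 10 mm above the middle); end walls at x = +/-58 mm stand 36 mm above the middle of the floor
- pan_grip (a point): middle of the pan lever's grip: a white horizontal round bar along the hinge direction (station x), 16 mm diameter, 42 mm long, on a lever in front of the pan (-x side). In the station's frame it is at x = -0.137, y = 0.1 sin(tilt), z = 0.145 + 0.1 cos(tilt) m. The upright rod of the lever is 32 mm behind (+x of) this point
- tray_empty: the receiving tray that starts empty: grey open plastic tray, fixed, 150 (x) x 130 (y) x 45 mm high outside, walls and floor 4 mm; origin at the centre of its underside. It stands to the left or to the right of the station
- tray_filled: an identical fixed tray on the other side of the station, which already holds one or two rock billets of an earlier batch; origin at the centre of its underside
- console: cream terminal of the balance, fixed, 130 (x) x 150 (y) x 45 mm high with a dark display and one round button; origin at the centre of its underside
- record_top (a point): centre of the top face of the round grey record button (28 mm diameter) on the terminal; it is pressed straight down 6 mm against a spring, 5 N
- record (a joint): how far the record button is pressed down, 0 to 0.006 m; springs back
- billet1: one of the new rock billets lying on the bench (four to six of the six are there): rectangular block of grey-brown sawn rock, 36 (its x) x 24 (its y) x 22 (its z) mm, about 50 g; origin at the centre of its underside
- billet2: one of the new rock billets lying on the bench (four to six of the six are there): rectangular block of grey-brown sawn rock, 36 (its x) x 24 (its y) x 22 (its z) mm, about 50 g; origin at the centre of its underside
- billet3: one of the new rock billets lying on the bench (four to six of the six are there): rectangular block of grey-brown sawn rock, 36 (its x) x 24 (its y) x 22 (its z) mm, about 50 g; origin at the centre of its underside
- billet4: one of the new rock billets lying on the bench (four to six of the six are there): rectangular block of grey-brown sawn rock, 36 (its x) x 24 (its y) x 22 (its z) mm, about 50 g; origin at the centre of its underside
- billet5: one of the new rock billets lying on the bench (four to six of the six are there): rectangular block of grey-brown sawn rock, 36 (its x) x 24 (its y) x 22 (its z) mm, about 50 g; origin at the centre of its underside
- billet6: one of the new rock billets lying on the bench (four to six of the six are there): rectangular block of grey-brown sawn rock, 36 (its x) x 24 (its y) x 22 (its z) mm, about 50 g; origin at the centre of its underside
- old1: a billet of the earlier batch in the filled tray (one or two are there): rectangular block of grey-brown sawn rock, 36 (its x) x 24 (its y) x 22 (its z) mm, about 50 g; origin at the centre of its underside
- old2: a billet of the earlier batch in the filled tray (one or two are there): rectangular block of grey-brown sawn rock, 36 (its x) x 24 (its y) x 22 (its z) mm, about 50 g; origin at the centre of its underside
- mould: a white plastic ring mould (40 mm outside, 31 mm inside diameter, 25 mm high), not part of the job; origin at the centre of its underside
- dish: a small white dish (80 mm diameter, 14 mm high), not part of the job; origin at the centre of its underside
- slide_box: a brown cardboard slide box (85 x 35 x 30 mm), not part of the job; origin at the centre of its underside
- loupe: a bare-metal loupe (38 mm diameter, 34 mm high), not part of the job; origin at the centre of its underside
- oil: a small oil bottle (28 mm diameter, 55 mm high), not part of the job; origin at the centre of its underside
- tweezers: steel tweezers (about 115 mm long, 6 mm high), not part of the job; origin at the centre of its underside
Mind the look-alikes: they are no part of the job. Leave any green look-alike of the billet3 alone. Leave any brown look-alike of the tray_empty alone.

How it is judged:
By the outcome, as a careful person would: the job done as asked, in the order asked, and still so for the second after the job is handed in, with the robot touching nothing.
Of billet1, billet2, billet3, billet4, billet5, billet6 only 4 to 6 are there at a start; the rules pass over those that are not, and their reading is None.
Of old1, old2 only 1 to 2 are there at a start; the rules pass over those that are not, and their reading is None.
At some moment in a run one of billet1, billet2, billet3, billet4, billet5, billet6 may be knocked a few centimetres aside while the robot is not near it.
Once in a run the grip may slacken for a moment while it holds something.
It also fails if it takes over 210 s, if anything falls off the work surface, if the arm or the gripper's body presses on something with over 40 N, if the wrist force passes 120 N, or if a joint passes its speed limit or range.

## Working session

There is one attempt and no reset: what is moved stays moved. The work goes in short steps, each a Python script; the robot and the scene stay as the last script left them, time stands still between calls to the robot, and variables do not carry over. Pictures are saved under pics/ and viewed, at most 14 in all, crops included, and the job is handed in when it is done.

```bash
mkdir -p pics; ls
python3 - <<'E'
from bench import bot,claw,capture
import cv2,numpy as np
for n in ("scene","top"):
    c=capture(n); cv2.imwrite(f"pics/{n}0.png",c["color"]); np.savez(f"{n}0.npz",**c)
    print(n,c["fx"],c["cx"],c["cy"],c["eye"],np.round(c["attitude"],3).tolist(), (c["z_map"]>0).mean())
E
```

```text
pics
scene 470.4097564258514 315.3026515743073 241.57500254856296 [1.10229707 0.26541021 0.91706864] [[-0.396, 0.698, -0.596], [0.918, 0.293, -0.266], [-0.011, -0.653, -0.757]] 0.9960514322916667
top 475.6573293733934 311.9593177568668 240.96657707750973 [0.43118855 0.00562506 1.46707887] [[0.026, -0.998, 0.066], [-0.999, -0.028, -0.028], [0.03, -0.065, -0.997]] 0.9958951822916666
```

View pics/scene0.png

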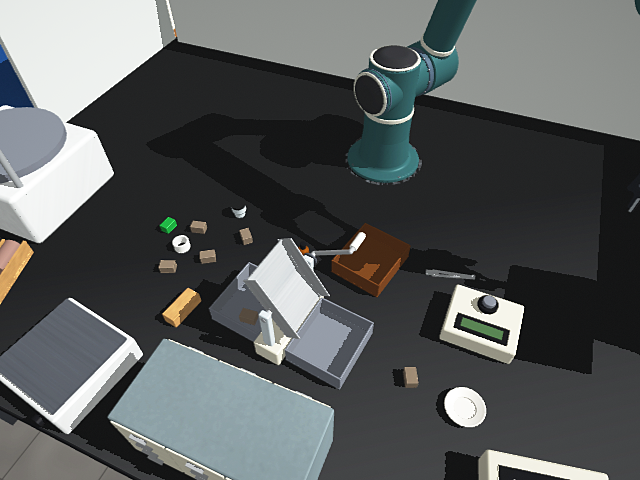

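View pics/top0.png

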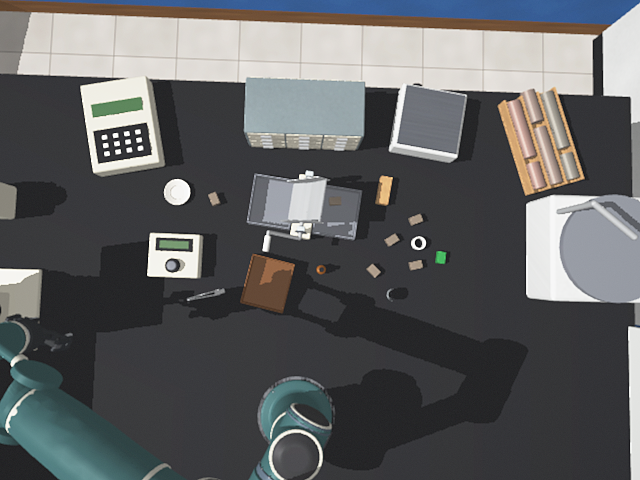

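Top view: the new billets are at (214,199), (392,240), (416,219), (415,265) and (374,270). What could be mistaken for them: green block (441,257), old billet in the right tray (335,201), slide box (385,190), oil bottle (321,270). The empty tray is the left grey one (272,200); brown look-alike at (267,283). The lever grip is at (267,240).

```bash
cat > h.py <<'E'
import numpy as np,cv2
def cloud(c):
    v,u=np.mgrid[0:480,0:640]; z=c["z_map"]
    p=np.stack([(u-c["cx"])/c["fx"]*z,(v-c["cy"])/c["fy"]*z,z],-1)
    return p@np.asarray(c["attitude"]).T+np.asarray(c["eye"])
def ray(c,u,v,h):
    d=np.asarray(c["attitude"])@np.array([(u-c["cx"])/c["fx"],(v-c["cy"])/c["fy"],1]); e=np.asarray(c["eye"])
    return (e+d*(h-e[2])/d[2])
def billets(c,h=0.022,roi=None):
    """brown-grey blobs -> (x,y,long-axis angle,len,wid,px), top face cast on plane h"""
    hsv=cv2.cvtColor(c["color"],cv2.COLOR_BGR2HSV); P=cloud(c)
    m=((hsv[...,0]>4)&(hsv[...,0]<22)&(hsv[...,1]>30)&(hsv[...,1]<130)&(hsv[...,2]>60)&(abs(P[...,2]-h)<.009)).astype(np.uint8)
    out=[]
    for k in cv2.findContours(m,cv2.RETR_EXTERNAL,cv2.CHAIN_APPROX_NONE)[0]:
        if cv2.contourArea(k)<40: continue
        w=np.array([ray(c,*q[0],h)[:2] for q in k],np.float32)
        (x,y),(a,b),t=cv2.minAreaRect(w*1000); t=np.radians(t)
        if a<b: a,b,t=b,a,t+np.pi/2
        px=k[:,0].mean(0)
        out.append((x/1000,y/1000,(t+np.pi/2)%np.pi-np.pi/2,a,b,px))
    return out
E
python3 - <<'E'
from h import *
c=dict(np.load("top0.npz")); s=dict(np.load("scene0.npz"))
for n,k in(("top",c),("scene",s)):
    print(n)
    for b in billets(k): print(np.round(b[:5],3),b[5].round())
P=cloud(c)
for n,(u,v) in dict(grip=(267,240),button=(172,266),console=(190,250),tray=(262,215),trayw=(340,238),box=(385,190),mould=(419,243)).items(): print(n,P[v,u].round(4))
im=cv2.resize(c["color"][160:310,140:460],(800,375),interpolation=cv2.INTER_CUBIC)
Z=P[160:310,140:460,2]; hm=cv2.applyColorMap(cv2.resize((np.clip(Z/.2,0,1)*255).astype(np.uint8),(800,375),interpolation=0)[:225],cv2.COLORMAP_JET)
cv2.imwrite("pics/crop1.png",np.vstack([im,hm]))
E
```

```text
top
[ 0.444 -0.224  0.804 36.491 23.871] [373. 270.]
[ 0.464 -0.353 -1.302 37.515 22.892] [415. 264.]
[ 0.539 -0.278 -1.006 37.678 23.062] [391. 239.]
[ 0.604 -0.351 -1.164 37.615 22.838] [415. 219.]
[ 0.652 -0.101 -1.54  33.929 21.637] [335. 200.]
[ 0.649  0.269  0.414 35.351 23.585] [213. 198.]
[ 0.691 -0.251 -0.147 87.563 37.104] [383. 190.]
[ 8.37000e-01 -6.58000e-01  2.96000e-01  2.99176e+02  1.50560e+01] [514. 148.]
scene
[ 0.651  0.268  0.402 38.365 25.596] [411. 376.]
[ 0.653 -0.101 -1.478 40.007 31.611] [248. 315.]
[ 0.605 -0.351 -1.173 40.44  30.653] [167. 265.]
[ 0.54  -0.277 -0.985 36.641 33.492] [207. 255.]
[ 0.445 -0.222  0.746 47.462 24.813] [246. 235.]
[ 0.465 -0.352 -1.304 40.834 33.888] [198. 226.]
grip [0.513  0.0888 0.2088]
button [0.4386 0.3715 0.0685]
console [0.4873 0.3258 0.0492]
tray [0.603  0.12   0.0059]
trayw [ 0.5392 -0.1228  0.    ]
box [ 0.6887 -0.2554  0.0282]
mould [ 0.5308 -0.3704 -0.0034]
```

View pics/crop1.png

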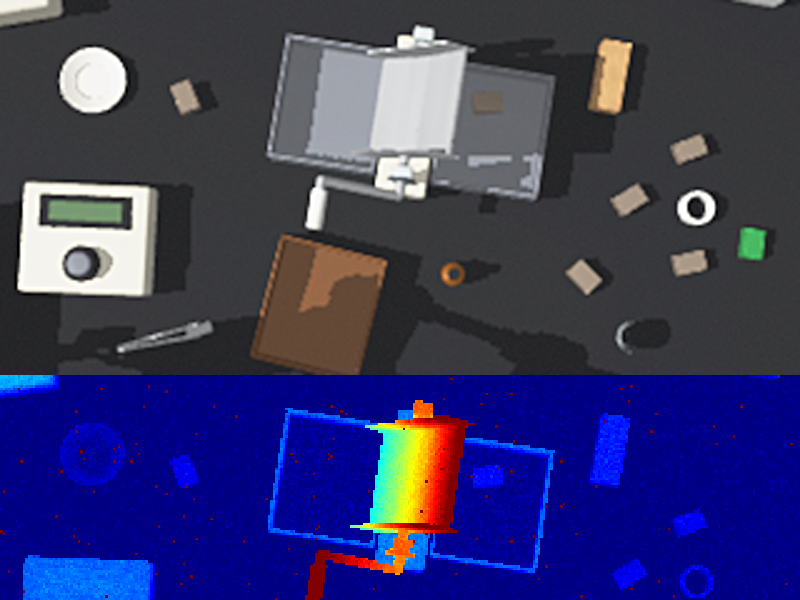

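Crop: the five bench billets are brown-grey blocks (crop (185,96), (690,149), (630,199), (690,262), (584,276)). The green block, ring mould and brown tray are distinct. The left tray holds no billet, and the lever bar runs (318,178)-(316,230). Next is the station pose.

Run:
```python
from h import *
c=dict(np.load("top0.npz")); s=dict(np.load("scene0.npz"))
f=lambda u,v:(140+u/2.5-.3,160+v/2.5-.3)
q=[ray(c,*f(*p),.045)[:2] for p in((288,35),(555,75),(535,200),(267,158))]
print(np.round(q,4).tolist(),"centre",np.mean(q,0))
for a,b in((0,1),(3,2)): d=q[a]-q[b]; print("yaw y-axis",np.degrees(np.arctan2(-d[0],d[1])))
for a,b in((0,3),(1,2)): d=q[a]-q[b]; print("yaw x-axis",np.degrees(np.arctan2(d[1],d[0])),np.linalg.norm(d))
for n,k in(("top",c),("scene",s)):
    P=cloud(k); hsv=cv2.cvtColor(k["color"],cv2.COLOR_BGR2HSV)
    near=(abs(P[...,0]-.6)<.2)&(abs(P[...,1]-.02)<.16)
    # grip bar
    m=near&(hsv[...,1]<40)&(hsv[...,2]>110)&(P[...,2]>.185)&(P[...,2]<.23)&(P[...,1]>.06)&(P[...,0]<.545)
    g=P[m]; print(n,"grip",m.sum(),g.min(0).round(3),g.max(0).round(3),np.median(g,0).round(4))
    x=g[:,:2]; vt=np.linalg.svd(x-x.mean(0))[2][0]; print(" axis deg",np.degrees(np.arctan2(vt[1],vt[0])))
    # posts
    for lab,mm in(("rear",P[...,0]>.66),("front",P[...,0]<.575)):
        w=P[near&mm&(P[...,2]>.13)&(P[...,2]<.175)&(abs(P[...,1]-.01)<.04)]
        print(lab,len(w), len(w) and (w.min(0).round(3),w.max(0).round(3),np.median(w,0).round(4)))
    # pan floor plane
    w=P[near&(P[...,2]>.08)&(P[...,0]>.59)&(P[...,0]<.64)&(abs(P[...,1]-.01)<.08)]
    A=np.polyfit(w[:,1],w[:,2],1); print("pan slope",A, np.degrees(np.arctan(A[0])),w[:,1:].min(0).round(3),w[:,1:].max(0).round(3))
P=cloud(c);Z=P[...,2]
m=(abs(Z-.045)<.012)&(abs(P[...,0]-.45)<.12)&(abs(P[...,1]-.35)<.1)
x,y,t=cv2.minAreaRect(P[m][:,:2].astype(np.float32)*1000)
print("console",x,y,t)
for n,k in(("top",c),("scene",s)):
    P=cloud(k);b=P[(P[...,2]>.056)&(P[...,2]<.09)&(abs(P[...,0]-.44)<.05)&(abs(P[...,1]-.37)<.05)]
    print("button",n,len(b),np.median(b,0).round(4),b.min(0).round(3),b.max(0).round(3))
```

```text
[[0.7229, 0.1424], [0.6843, -0.1814], [0.5319, -0.1602], [0.5732, 0.1624]] centre [ 0.62809153 -0.00919881]
yaw y-axis -6.781899015815913
yaw y-axis -7.294210311809882
yaw x-axis -7.611798462347414 0.15095060151686884
yaw x-axis -7.913785754643882 0.1538735125586761
top grip 138 [0.486 0.061 0.185] [0.54  0.101 0.214] [0.5158 0.0888 0.2059]
 axis deg 159.61606188966468
rear 143 (array([ 0.66, -0.03,  0.13]), array([0.716, 0.023, 0.173]), array([ 0.6892, -0.0174,  0.15  ]))
front 179 (array([ 0.522, -0.027,  0.13 ]), array([0.575, 0.048, 0.175]), array([0.546 , 0.0055, 0.1556]))
pan slope [-1.4860072   0.12353141] -56.06164477812092 [-0.057  0.08 ] [0.038 0.214]
scene grip 214 [0.485 0.06  0.186] [0.542 0.101 0.213] [0.5205 0.09   0.2067]
 axis deg -22.911689163895545
rear 415 (array([ 0.66, -0.03,  0.13]), array([0.716, 0.025, 0.175]), array([ 0.692 , -0.0127,  0.1517]))
front 413 (array([ 0.524, -0.03 ,  0.13 ]), array([0.575, 0.047, 0.175]), array([0.5684, 0.005 , 0.1581]))
pan slope [-1.47997659  0.12407908] -55.95364230204949 [-0.059  0.08 ] [0.04  0.216]
console (472.9951171875, 375.7870788574219) (149.46885681152344, 130.1751251220703) 89.23482513427734
button top 126 [0.4417 0.376  0.0638] [0.424 0.357 0.056] [0.462 0.398 0.073]
button scene 280 [0.4478 0.3756 0.0613] [0.421 0.355 0.056] [0.465 0.397 0.072]
```

```bash
cat >> h.py <<'E'
from bench import bot,claw,capture
YAW=np.radians(-7.4); C=np.array([.628,-.009])
def st(x,y): # station -> world xy
    return C+np.array([x*np.cos(YAW)-y*np.sin(YAW), x*np.sin(YAW)+y*np.cos(YAW)])
def down(a):
    c,s=np.cos(a),np.sin(a); return np.array([[-s,c,0],[c,s,0],[0,0,-1.]])
def best(p,a):
    o=[]
    for k in (a,a+np.pi):
        q=bot.inverse_kinematics(np.asarray(p,float),down(k))
        if q is not None: o.append((abs(q[5]),k))
    return down(min(o)[1])
def bar(t,dz=0,dy=0): return np.r_[st(-.138,.1*np.sin(t)+dy),.145+.1*np.cos(t)-.019+dz]
def grab_lever(t):
    R=best(bar(t,.09),YAW+np.pi/2)
    claw.ungrasp(); bot.movep(bar(t,.09),R); bot.line_to(bar(t)); claw.grab()
    print("gap",bot.read_finger_gap(),"F",bot.read_grasp_force())
def swing(t0,t1,n=6,v=.08):
    for t in np.linspace(t0,t1,n+1)[1:]: bot.line_to(bar(t),v=v)
    print("swing",t1,np.round(bot.read_contact_force(),1))
def release(t): claw.ungrasp(); bot.line_to(bar(t,.09))
E
python3 - <<'E'
from h import *
p=bot.read_position(); bot.line_to(np.r_[p[:2],.33])
grab_lever(.977); print(bot.read_position(),bot.read_contact_force())
swing(.977,0)
release(0)
print(bot.read_time())
c=capture("top"); cv2.imwrite("pics/top1.png",c["color"][150:330,140:460]); s=capture("scene"); cv2.imwrite("pics/scene1.png",s["color"])
np.savez("top1.npz",**c);np.savez("scene1.npz",**s)
E
```

```text
gap -0.0017779849508457667 F 0.0
[0.50177218 0.09096207 0.18190596] [0.41551124 0.00860219 0.04632315]
swing 0 [-0.4  0.5 -0.7]
8.525
```

View pics/scene1.png

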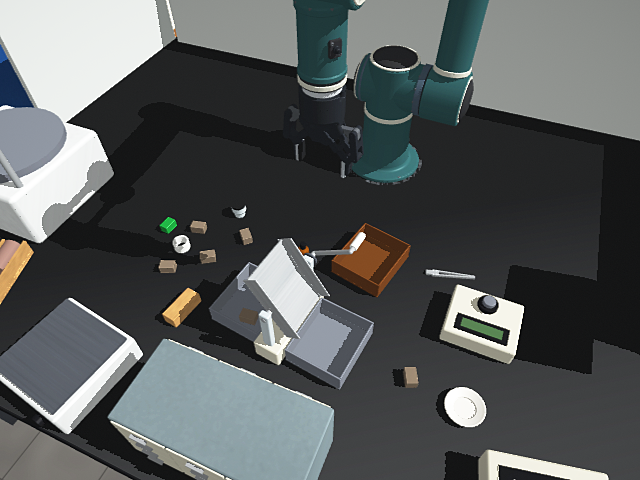

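The pan didn't move: the lever still lies at the left (bar at (357,242)) and the grip closed on nothing. I'll check projections of the gripper and the bar.

Run:
```python
from h import *
s=dict(np.load("scene1.npz"));c=dict(np.load("top0.npz"))
def pr(k,p):
    d=k["attitude"].T@(np.asarray(p)-k["eye"]); return (d[:2]/d[2]*k["fx"]+[k["cx"],k["cy"]]).round(1)
print(bot.read_position(), bot.read_finger_gap())
print("tcp px",pr(s,bot.read_position())); 
for x in(-.158,-.137,-.116):
  p=np.r_[st(x,.1*np.sin(.977)),.145+.1*np.cos(.977)]; print("bar",p.round(4),pr(s,p),pr(c,p))
P=cloud(s)
print([P[v,u].round(3).tolist() for u,v in((352,248),(357,242),(361,236),(340,250))])
cv2.imwrite("pics/z1.png",np.hstack([cv2.resize(s["color"][200:290,290:390],(400,360),interpolation=2),cv2.resize(c["color"][215:269,230:290],(400,360),interpolation=2)]))
```

```text
[0.49024695 0.00879498 0.31424988] 1.0037051933222698
tcp px [322.4 184. ]
bar [0.482  0.0935 0.201 ] [362.4 233.8] [265.  251.8]
bar [0.5028 0.0908 0.201 ] [357.6 240.6] [266.3 244. ]
bar [0.5236 0.0881 0.201 ] [352.7 247.5] [267.6 236.2]
[[0.529, 0.088, 0.205], [0.515, 0.093, 0.211], [0.496, 0.095, 0.21], [0.535, 0.066, 0.196]]
```

View pics/z1.png

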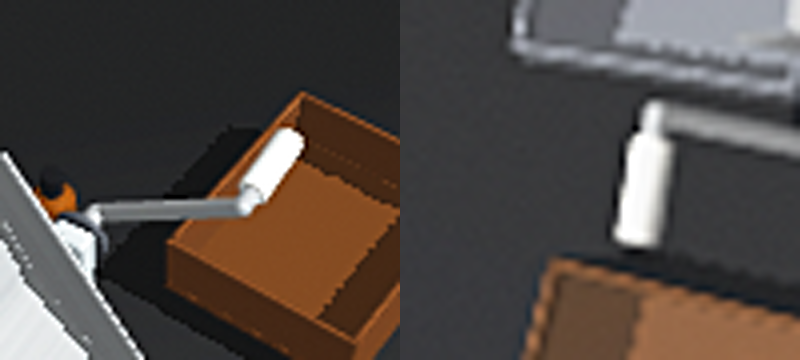

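Run:
```python
from h import *
print(np.round(bot.read_tcp_rot(),3).tolist(), bot.read_joint_pos())
s=dict(np.load("scene1.npz"));P=cloud(s)
w=capture("wrist"); print(np.round(w["hand_eye"],3).tolist())
m=(P[...,2]>.2)&(abs(P[...,0]-.49)<.1)&(abs(P[...,1]-.01)<.1)
g=P[m]; lo=g[g[:,2]<.35]; print(len(g),g.min(0),np.percentile(lo,[5,50,95],axis=0).round(3))
for sg in(1,-1):
    a=g[(sg*(g[:,1]-.009)>.03)&(g[:,2]<.36)&(g[:,2]>.25)]; print(sg,len(a),len(a) and (a.min(0).round(3),np.median(a,0).round(3)))
cv2.imwrite("pics/z2.png",np.hstack([cv2.resize(s["color"][80:220,260:400],(400,400)),cv2.resize(w["color"],(400,400))]))
```

```text
[[-0.992, 0.129, -0.003], [0.129, 0.992, 0.0], [0.003, -0.0, -1.0]] [-3.28325435e-02 -1.39444351e-01  1.83026017e+00 -4.45160187e-05
  1.45370949e+00 -1.47451835e+00]
[[-0.001, -0.962, -0.274, 0.07], [1.0, -0.001, -0.001, 0.0], [0.001, -0.274, 0.962, -0.171], [0.0, 0.0, 0.0, 1.0]]
8983 [ 0.46911302 -0.06568057  0.20007773] [[ 0.492 -0.049  0.202]
 [ 0.541  0.077  0.208]
 [ 0.583  0.098  0.219]]
1 4 (array([0.498, 0.053, 0.358]), array([0.502, 0.056, 0.359]))
-1 3 (array([ 0.477, -0.034,  0.359]), array([ 0.482, -0.034,  0.359]))
```

View pics/z2.png

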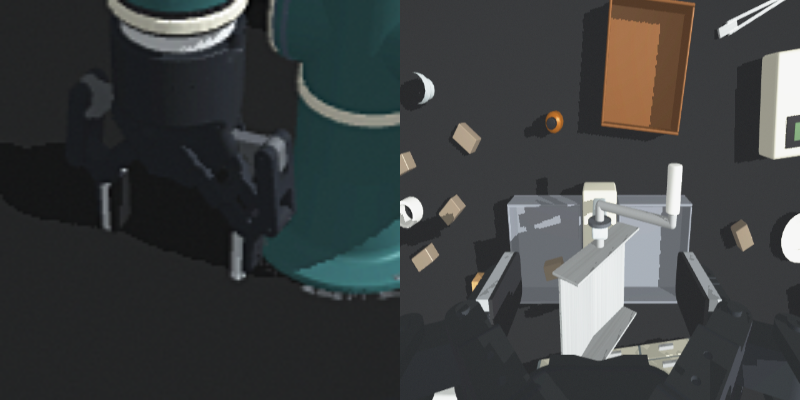

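Run:
```python
from h import *
def wc():
    R=np.array(bot.read_tcp_rot());p=np.array(bot.read_position()); w=capture("wrist"); H=np.array(w["hand_eye"])
    w["attitude"]=R@H[:3,:3]; w["eye"]=p+R@H[:3,3]; return w
w=wc(); P=cloud(w)
for x,y,t in [b[:3] for b in billets(w)]: print("billet",round(x,3),round(y,3),round(t,2))
print("bench z",np.median(P[...,2][abs(P[...,2])<.05]), len(P))
T=np.array(bot.read_tcp_rot())
L=(P-np.array(bot.read_position()))@T  # tool coords
m=(w["z_map"]>0.02)&(abs(L[...,1])<.07)&(L[...,2]<.03)&(L[...,2]>-.06)&(abs(L[...,0])<.03)
for sg in(1,-1):
    q=L[m&(sg*L[...,1]>0)]; print(len(q),len(q) and np.percentile(q,[1,50,99],axis=0).round(3).tolist())
g=P[(P[...,2]>.185)&(P[...,2]<.23)&(P[...,1]>.07)&(P[...,1]<.12)&(P[...,0]<.53)&(P[...,0]>.46)]
print("grip",len(g),np.median(g,0),g.min(0),g.max(0))
s=capture("scene"); S=cloud(s); L=(S-np.array(bot.read_position()))@T
m=(abs(L[...,1])<.065)&(L[...,2]<.06)&(L[...,2]>-.07)&(abs(L[...,0])<.04)
q=L[m]; print("scene fingers",len(q),np.percentile(q,[0,50,90,97,100],axis=0).round(3).tolist())
```

```text
billet 0.651 -0.26 -0.93
billet 0.651 -0.101 -1.49
billet 0.601 -0.349 -1.19
billet 0.646 0.266 0.42
billet 0.536 -0.276 -1.0
billet 0.46 -0.342 -1.34
billet 0.442 -0.222 0.77
bench z 0.0007891784904671684 480
1915 [[-0.011, 0.042, -0.06], [0.006, 0.043, -0.053], [0.012, 0.056, -0.042]]
1908 [[-0.01, -0.056, -0.06], [0.006, -0.043, -0.053], [0.012, -0.042, -0.042]]
grip 1472 [0.50508222 0.08990682 0.20701693] [0.48414897 0.07001022 0.18929441] [0.52997857 0.10134495 0.21054511]
scene fingers 232 [[-0.013, -0.057, -0.07], [-0.007, -0.043, -0.058], [0.005, 0.055, -0.048], [0.009, 0.055, -0.046], [0.012, 0.056, -0.043]]
```

Run:
```python
from h import *
claw.grab()
R=np.array(bot.read_tcp_rot());p=np.array(bot.read_position())
w=capture("wrist");H=np.array(w["hand_eye"]); s=capture("scene")
w["attitude"]=R@H[:3,:3]; w["eye"]=p+R@H[:3,3]
for k in(w,s):
    L=(cloud(k)-p)@R
    m=(abs(L[...,1])<.065)&(L[...,2]<.06)&(L[...,2]>-.08)&(abs(L[...,0])<.04)
    q=L[m]; print(len(q),np.percentile(q,[0,50,97,100],axis=0).round(3).tolist())
claw.ungrasp(); print(bot.read_time())
```

```text
9365 [[-0.012, -0.035, -0.08], [0.011, 0.0, -0.071], [0.014, 0.027, -0.037], [0.015, 0.035, -0.031]]
342 [[-0.014, -0.035, -0.08], [-0.01, 0.003, -0.059], [0.004, 0.016, -0.036], [0.009, 0.03, -0.031]]
10.425
```

The camera shows the shut fingertips 30 mm behind the reported TCP in both views, so I'll correct for that offset and retry.

```bash
sed -i 's/-\.019+dz/-.019-TIP+dz/; s/^YAW=/TIP=.030 # real shut tips lie 30 mm short of the reported TCP\nYAW=/' h.py
python3 - <<'E'
from h import *
grab_lever(.977); print(bot.read_contact_force())
swing(.977,0); print(bot.read_finger_gap())
release(0)
bot.line_to(np.array([*st(-.2,0),.36]))
print(bot.read_time())
c=capture("top"); s=capture("scene"); np.savez("top1.npz",**c);np.savez("scene1.npz",**s)
P=cloud(s);Q=(P[...,:2]-C)@np.array([[np.cos(YAW),-np.sin(YAW)],[np.sin(YAW),np.cos(YAW)]])
m=(abs(Q[...,0])<.045)&(abs(Q[...,1])<.078)&(P[...,2]>.1)&(P[...,2]<.19)
for sg in(1,-1):
    k=m&(sg*Q[...,1]>.01); A=np.polyfit(Q[k][:,1],P[k][:,2],1); print(k.sum(),A,np.degrees(np.arctan(A[0])))
cv2.imwrite("pics/s2.png",s["color"][180:400,180:480].repeat(2,0).repeat(2,1))
E
```

```text
gap 0.16328870323629727 F 58.45804989337921
[-1.04454342  5.35444433  2.76016443]
swing 0 [-5.1  4.2 12.3]
0.16988323478627582
16.8917
1217 [0.12169095 0.13490362] 6.938263225767284
1244 [-0.12023938  0.1351912 ] -6.856293833533493
```

View pics/s2.png

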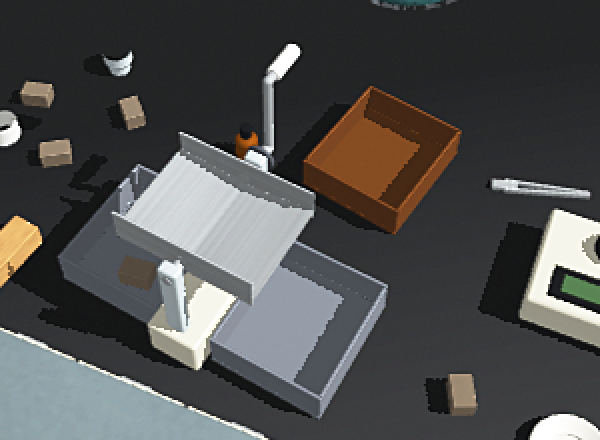

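The pan is now level (floor slopes +6.9/-6.9°), with the bar upright at (285,60) in the crop. Next, pick options with clearance.

```bash
cat >> h.py <<'E'
def wcap():
    R=np.array(bot.read_tcp_rot());p=np.array(bot.read_position()); w=capture("wrist"); H=np.array(w["hand_eye"])
    w["attitude"]=R@H[:3,:3]; w["eye"]=p+R@H[:3,3]; return w
def on_bench(b):
    x,y=b[:2]; return 28<b[3]<50 and 17<b[4]<38 and .35<x<.85 and not(abs(y+.009)<.19 and .5<x<.75) and np.hypot(x-.69,y+.25)>.05
def clear(P,x,y,a):
    """obstacle points in the open fingers' footprint for closing angle a"""
    d=P[...,:2]-[x,y]; u=d@[np.cos(a),np.sin(a)]; v=d@[-np.sin(a),np.cos(a)]
    return int(((abs(v)<.017)&(abs(u)>.026)&(abs(u)<.064)&(P[...,2]>.008)&(P[...,2]<.12)).sum())
E
python3 - <<'E'
from h import *
c=dict(np.load("top1.npz"));P=cloud(c)
for b in billets(c):
    if on_bench(b): print(np.round(b[:5],3),"long",clear(P,b[0],b[1],b[2]),"short",clear(P,b[0],b[1],b[2]+np.pi/2))
E
```

```text
[ 0.444 -0.224  0.804 36.491 23.871] long 2 short 3
[ 0.464 -0.353 -1.302 37.515 22.892] long 1 short 15
[ 0.539 -0.278 -0.988 37.339 23.647] long 1 short 1
[ 0.604 -0.352 -1.164 36.43  22.838] long 3 short 14
[ 0.648  0.269  0.357 35.958 23.909] long 2 short 4
```

```bash
cat >> h.py <<'E'
HI=.30-TIP
def find():
    out=[]
    for n in("top","scene"):
        c=capture(n)
        for b in billets(c):
            if on_bench(b) and all(np.hypot(b[0]-o[0],b[1]-o[1])>.025 for o in out): out.append(b)
    return out
def pick(b):
    x,y,a=b[:3]; R=best([x,y,HI],a)
    claw.ungrasp(); bot.line_to([x,y,HI],R,v=.35)
    bot.line_to([x,y,.05-TIP],v=.3); bot.line_to([x,y,.002-TIP],v=.08); claw.grab(); g0=bot.read_finger_gap()
    bot.line_to([x,y,HI],v=.3); g1=bot.read_finger_gap(); print("pick",np.round(b[:3],3),"gap",round(g0,3),round(g1,3)); return g1>.3
def place(sx,sy):
    p=st(sx,sy); R=best([*p,HI],YAW+np.pi/2)
    bot.line_to([*p,HI],R,v=.35); ok=bot.read_finger_gap()>.3
    if not ok: print("lost on the way"); return False
    z=.1435+.002-TIP; bot.line_to([*p,z+.03],v=.3); bot.line_to([*p,z],v=.06); g=bot.read_finger_gap()
    claw.ungrasp(); bot.line_to([*p,HI],v=.3); print("placed gap",round(g,3),"t",bot.read_time()); return g>.3
E
python3 - <<'E'
from h import *
f=find(); print(len(f))
b=[q for q in f if q[1]<0]; b=max(b,key=lambda q:q[0])
if pick(b): place(.034,-.043)
f=find(); print([np.round(q[:3],3).tolist() for q in f])
w=wcap(); cv2.imwrite("pics/w3.png",w["color"])
E
```

```text
5
pick [ 0.603 -0.351 -1.164] gap 0.407 0.408
placed gap 0.405 t 28.65
[[0.444, -0.224, 0.804], [0.463, -0.353, -1.302], [0.539, -0.278, -0.988], [0.649, 0.269, 0.414]]
```

View pics/w3.png

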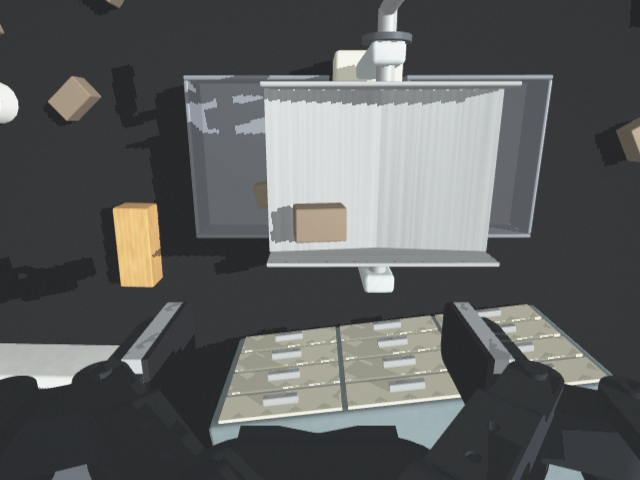

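The first billet sits neatly in the pan at (320,222), aligned as planned. I'll do the rest the same way, re-detecting each time.

Run:
```python
from h import *
for sl in((.034,.043),(-.034,-.043),(-.034,.043),(0,-.043)):
    f=find(); print(len(f))
    if not f: break
    b=max(f,key=lambda q:q[0])
    if not pick(b) or not place(*sl): print("STOP"); break
f=find(); print([np.round(q[:3],3).tolist() for q in f])
w=wcap(); cv2.imwrite("pics/w4.png",w["color"])
```

```text
4
pick [0.649 0.268 0.414] gap 0.407 0.406
placed gap 0.411 t 37.55
3
pick [ 0.539 -0.278 -1.007] gap 0.41 0.406
placed gap 0.409 t 48.8917
2
pick [ 0.463 -0.353 -1.302] gap 0.404 0.409
placed gap 0.408 t 60.8167
1
pick [ 0.443 -0.223  0.744] gap 0.409 0.404
placed gap 0.41 t 68.8333
[]
```

View pics/w4.png

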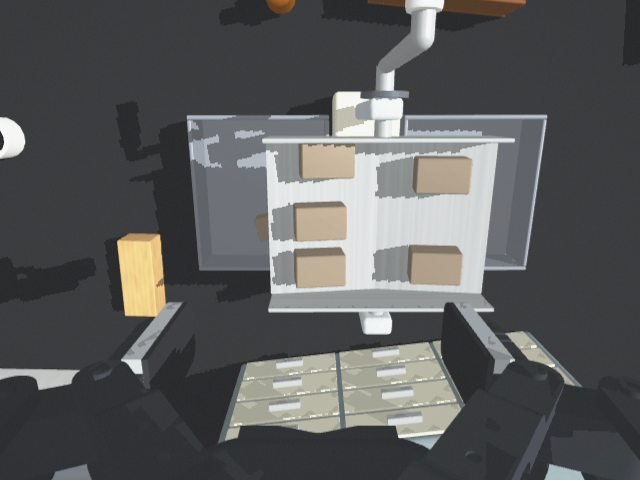

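All five are in the pan and the bench is clear: (328,160), (442,175), (320,222), (320,268), (436,265). Now the button.

Run:
```python
from h import *
b=np.array([.443,.377]); R=best([*b,HI],0)
claw.grab(); bot.line_to([*b,HI],R,v=.3)
bot.line_to([*(b-R[:2,0]*.06),HI])   # shift so the wrist camera sees the button
w=wcap();P=cloud(w);hsv=cv2.cvtColor(w["color"],cv2.COLOR_BGR2HSV)
m=(abs(P[...,0]-b[0])<.04)&(abs(P[...,1]-b[1])<.04)&(P[...,2]>.057)&(P[...,2]<.09)
q=P[m]; print("n",len(q),np.percentile(q,[1,50,99],axis=0).round(4).tolist())
zt=np.median(q[:,2]); t=q[abs(q[:,2]-zt)<.002]; ctr,r=cv2.minEnclosingCircle(t[:,:2].astype(np.float32)); print(ctr,r,zt)
b=np.array([t[:,0].min()+t[:,0].max(),t[:,1].min()+t[:,1].max()])/2; print("button",b)
v,u=np.where(m); cv2.imwrite("pics/b.png",cv2.resize(w["color"][max(0,v.min()-40):v.max()+40,max(0,u.min()-40):u.max()+40],(400,400)))
```

```text
n 1486 [[0.4227, 0.3586, 0.057], [0.4422, 0.3781, 0.0655], [0.4617, 0.3974, 0.0688]]
(0.4421187937259674, 0.37774357199668884) 0.013975461944937706 0.06553612600481859
button [0.4421624 0.3779356]
```

View pics/b.png

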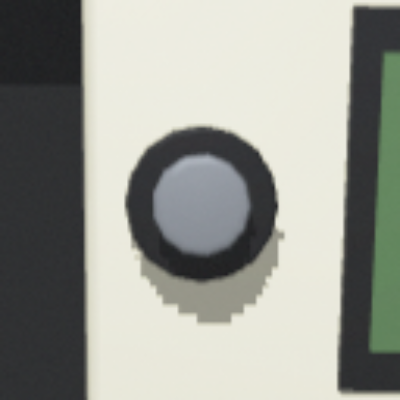

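The button (grey cap, crop centre (201,203)) is at (0.442,0.378), top at z=0.0655. I'll press in steps.

Run:
```python
from h import *
b=[.4422,.3779]
bot.line_to([*b,HI]); bot.line_to([*b,.080-TIP],v=.2); bot.dwell(.3)
f0=bot.read_contact_force()[2]
for z in np.arange(.070,.0535,-.001):
    bot.line_to([*b,z-TIP],v=.03); bot.dwell(.1); f=bot.read_contact_force()[2]-f0
    print(round(z,4),round(bot.read_position()[2]+TIP,4),round(f,1))
    if f>18: break
bot.dwell(.3)
R=np.array(bot.read_tcp_rot());p=np.array(bot.read_position())
bot.line_to([*b,HI],v=.2); print(bot.read_time())
```

```text
0.07 0.0698 -1.8
0.069 0.0692 0.5
0.068 0.0682 0.8
0.067 0.0671 1.5
0.066 0.0662 1.1
0.065 0.0651 1.5
0.064 0.0642 3.5
0.063 0.0634 4.9
0.062 0.0633 9.5
0.061 0.0631 15.3
0.06 0.0631 20.6
80.1583
```

Force rises gradually and then stops hard after ~6 mm, but the shut fingers are about as wide as the cap, so the collar could have stopped them. I'll press again with a single fingertip, which fits wholly within the cap, to be sure.

Run:
```python
from h import *
R=np.array(bot.read_tcp_rot()); claw.ungrasp()
w=wcap(); L=(cloud(w)-np.array(bot.read_position()))@R
m=(abs(L[...,1])<.065)&(L[...,2]<.0)&(L[...,2]>-.08)&(abs(L[...,0])<.04); print("open tip",np.percentile(L[m][:,2],[90,99,99.9,100]).round(4))
b=np.array([.4422,.3779]); sg=-np.sign(R[0,1])  # finger on +x side presses
ctr=b+R[:2,1]*sg*.0495; print(ctr)
OT=.042
bot.line_to([*ctr,HI],v=.3); bot.line_to([*ctr,.080-OT],v=.2); bot.dwell(.3)
f0=bot.read_contact_force()[2]
for z in np.arange(.0725,.050,-.0007):
    bot.line_to([*ctr,z-OT],v=.02); bot.dwell(.15); f=np.mean([bot.read_contact_force()[2] for _ in range(3)])-f0
    print(round(z,4),round(bot.read_position()[2]+OT,4),round(f,1))
    if f>20: break
bot.dwell(.3)
t=capture("top"); s=capture("scene")
for n,k in(("top",t),("scene",s)):
    P=cloud(k); q=P[(np.hypot(P[...,0]-b[0],P[...,1]-b[1])<.019)&(P[...,2]<.075)&(P[...,2]>.04)]; print(n,len(q),len(q) and np.percentile(q[:,2],[5,50,95]).round(4))
bot.line_to([*ctr,HI],v=.2); print(bot.read_time())
cv2.imwrite("pics/bp.png",np.vstack([cv2.resize(k["color"][v-30:v+30,u-40:u+40],(400,300),interpolation=2) for k,u,v in((t,172,266),(s,487,302))]))
```

```text
open tip [-0.0487 -0.0425 -0.0411 -0.0406]
[0.39270019 0.37790187]
0.0725 0.0726 0.6
0.0718 0.0718 0.2
0.0711 0.0711 0.6
0.0704 0.0704 1.0
0.0697 0.0697 0.6
0.069 0.069 0.3
0.0683 0.0683 -0.5
0.0676 0.0677 1.3
0.0669 0.067 1.5
0.0662 0.0663 3.0
0.0655 0.0656 3.6
0.0648 0.0649 2.6
0.0641 0.0642 4.4
0.0634 0.0635 4.1
0.0627 0.0628 4.4
0.062 0.0621 4.1
0.0613 0.062 9.4
0.0606 0.0619 13.1
0.0599 0.0619 18.6
0.0592 0.0617 22.1
top 69 [0.0519 0.0583 0.0662]
scene 175 [0.0566 0.061  0.0727]
93.0083
```

View pics/bp.png

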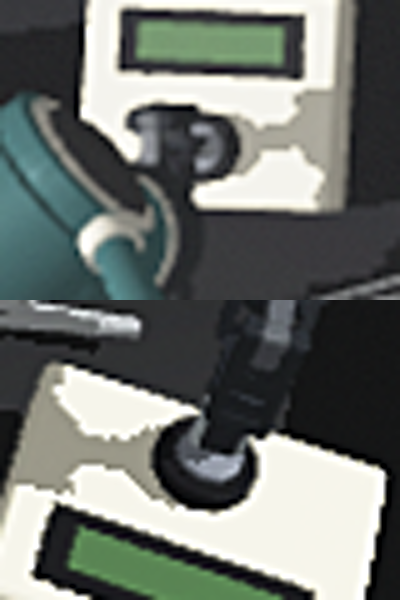

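The fingertip sits fully inside the cap (scene crop (215,455)), with spring force of ~4.5 N and a hard stop after 6 mm, so the button went all the way down. Now tip left to the stop.

Run:
```python
from h import *
p=bar(0,.09); bot.line_to([*p[:2],.29],best(p,YAW+np.pi/2),v=.3)
grab_lever(0); swing(0,1.12,10,v=.08)
for t in (1.14,1.16,1.18,1.20): swing(1.12,t,1,.03); print(bot.read_finger_gap())
bot.dwell(1.0); print(bot.read_time())
s=capture("scene"); cv2.imwrite("pics/s5.png",s["color"][180:400,180:480].repeat(2,0).repeat(2,1))
P=cloud(s);Q=(P[...,:2]-C)@np.array([[np.cos(YAW),-np.sin(YAW)],[np.sin(YAW),np.cos(YAW)]])
m=(abs(Q[...,0])<.04)&(Q[...,1]<.005)&(Q[...,1]>-.06)&(P[...,2]>.12)&(P[...,2]<.25)
A=np.polyfit(Q[m][:,1],P[m][:,2],1); print("right half slope",m.sum(),np.degrees(np.arctan(A[0])),"tilt",np.radians(-np.degrees(np.arctan(A[0]))-7))
```

```text
gap 0.1649584164309466 F 58.35036814212799
swing 1.12 [ 4.5 -3.2 -3.8]
swing 1.14 [ 3.4 -4.5 -0.5]
0.1667368086604891
swing 1.16 [ 1.7 -5.3  2.9]
0.1640615286632613
swing 1.18 [ 1.3 -5.   3.9]
0.16708305721988007
swing 1.2 [ 2.8 -5.3  1.8]
0.17042208669278722
101.725
right half slope 1400 -70.41984265123799 tilt 1.1068850653608326
```

View pics/s5.png

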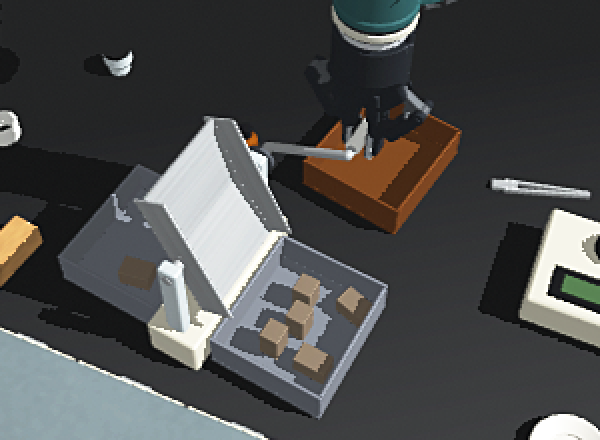

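All five billets are in the left tray. No stop force is visible yet, so I'll press on until it rises.

Run:
```python
from h import *
b=bar(1.2)
for k in range(1,9):
    bot.line_to(b-[0,0,.0015*k],v=.02); bot.dwell(.1); f=bot.read_contact_force(); print(k,np.round(f,1),round(bot.read_position()[2],4))
    if abs(f[2])>25: break
s=capture("scene")
P=cloud(s);Q=(P[...,:2]-C)@np.array([[np.cos(YAW),-np.sin(YAW)],[np.sin(YAW),np.cos(YAW)]])
m=(abs(Q[...,0])<.04)&(Q[...,1]<-.005)&(Q[...,1]>-.05)&(P[...,2]>.12)&(P[...,2]<.25)
v=np.linalg.svd(np.c_[Q[m][:,1],P[m][:,2]]-np.c_[Q[m][:,1],P[m][:,2]].mean(0),full_matrices=False)[2][0]
print("tilt",np.arctan(abs(v[1]/v[0]))-np.radians(7)); print(bot.read_time())
```

```text
1 [-1.2 -6.6  9.2] 0.1324
2 [-6.3 -6.8 17.1] 0.1323
3 [-10.   -7.1  24.4] 0.1322
4 [-13.2  -8.   31.4] 0.1322
tilt 1.1402045465593735
103.225
```

The stop is reached (vertical force rising to 31 N, tilt ≈1.15). Back to level.

Run:
```python
from h import *
for t in np.linspace(1.14,0,12): bot.line_to(bar(t,-.0045),v=.08)
print(np.round(bot.read_contact_force(),1),bot.read_finger_gap())
release(0); bot.line_to(np.array([*st(-.2,0),.36]))
s=capture("scene");c=capture("top")
for k in(s,c):
    P=cloud(k);Q=(P[...,:2]-C)@np.array([[np.cos(YAW),-np.sin(YAW)],[np.sin(YAW),np.cos(YAW)]])
    m=(abs(Q[...,0])<.045)&(abs(Q[...,1])<.075)&(P[...,2]>.1)&(P[...,2]<.19)
    a=[np.arctan(np.polyfit(Q[m&(g*Q[...,1]>.01)][:,1],P[m&(g*Q[...,1]>.01)][:,2],1)[0]) for g in(1,-1)]
    print(m.sum(),np.degrees(a),"tilt",-np.mean(a))
print(len(find()),bot.read_time())
cv2.imwrite("pics/s6.png",s["color"])
```

```text
[-1.9  3.1 12.1] 0.16880913468735156
2709 [ 6.69080374 -7.06427309] tilt 0.0032591349433559527
1692 [ 7.20393767 -7.33819892] tilt 0.0011716504384269022
0 109.0583
```

View pics/s6.png

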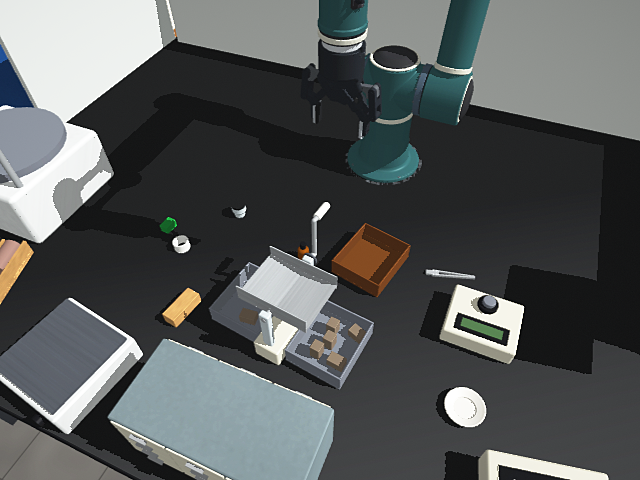

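The pan is level with the bar at (322,211). The five new billets are in the left tray around (335,340), the old one is still at (248,316), and nothing else has moved. Handing in.

```bash
python3 -c "
from bench import bot
print(bot.finish_job())"
```

```text
the job is handed in; nothing more can be done
None
```

Job handed in at about 109 s, result not shown: all five billets went in the pan as one batch, record was pressed to its stop (twice, to be sure), the pan was tipped left to its stop so all five landed in the empty tray, and it was left level with nothing else seen to move.

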